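Tip ring blanks down the spout into the sliding box

TASK

At the jeweller's bench, push the wooden box on the slide rail until it is centred under the spout of the hopper. Then press the tipping tray's lever bar down so that both ring blanks slide off the tray, through the spout and into that box; do not touch the rings with the gripper, and leave the box centred under the spout.

Things in the scene. Friction and masses are not known exactly. Their poses are not given: they have to be found in the camera images.
- stand: Fixed stand over the rail: aluminium hopper (98 mm square, top 194 mm high) with a square spout, lower end 85 mm above the bench, and a dark wooden tipping tray with the rings, floor 172 mm high, hinged at its lip (y = 30 mm). Origin: on the bench straight below the spout's axis; z up, y along the rail the way the box must go, x away from the robot. The tray pours towards -y into the hopper.
- lever_bar (a point): Centre of the tray's round wooden lever bar, 24 mm thick, 50 mm long along the stand's x, 204 mm high at rest, on the robot's side of the hopper; clear above. Pressed down (3 to 6 N) it moves on a nearly upright arc, 8 mm to either side. 66 mm down tips the tray 52 degrees and the rings slide off in about a second; stop at 72 mm. Let go, the tray falls back level.
- box_floor (a point): Centre of the inner floor of the receiving box, 26 mm above the bench. Open plain wooden box, 92 (x) by 112 mm (y), walls 6 mm, rim 70 mm high, on a carriage that slides on the rail along y only (y towards the spout), about 2 N friction; stays where left. Starts 95 to 235 mm short of the spout, on its -y side. A loose box like it, off the rail, is not meant.
- push_tab (a point): Centre of the top of the push tab: an upright dark wooden block on the box's carriage, 40 mm (x) by 14 mm thick (y, along the rail), 165 mm behind the box's centre. Top 98 mm above the bench, carriage plate below it 20 mm. Free space of 100 mm towards the box and open behind: push it from behind, or pinch its 14 mm from above. Axes as the box's.
- ring_a: Plain metal ring blank, 26 mm outside diameter, 21 mm bore, 9 mm high, 16 g, lying flat in the tray nearer the lip. Origin: centre of its underside, z along its axis.
- ring_b: A second identical ring blank, lying in the tray farther from the lip. Origin: centre of its underside, z along its axis.

How it is judged:
On the way:
1. the box on the rail is centred under the spout within 15 mm while both rings still lie in the tray (horizontal distance between box_floor and stand below 0.015 m and z of each of ring_a, ring_b in the frame of stand above 0.16 m), for 0.3 s.
At the end, for the whole second after the job is handed in: Both rings lie at rest inside the box on the rail (below its rim), and the centre of the box's floor is within 15 mm, seen from above, of the spout's axis (horizontal distance between box_floor and stand below 0.015 m and x of ring_a in the frame of box_floor between -0.042 and 0.042 m and y of ring_a in the frame of box_floor between -0.052 and 0.052 m and z of ring_a in the frame of box_floor between -0.01 and 0.035 m and x of ring_b in the frame of box_floor between -0.042 and 0.042 m and y of ring_b in the frame of box_floor between -0.052 and 0.052 m and z of ring_b in the frame of box_floor between -0.01 and 0.035 m and linear speed of each of ring_a, ring_b below 0.03 m/s); the robot touches nothing.
It fails at once if the gripper touches a ring (contact force between the fingers and ring_a above 0.3 N or contact force between the fingers and ring_b above 0.3 N).
It also fails if it takes over 50 s, if anything falls off the work surface, if the arm or the gripper's body presses on something with over 40 N, if the wrist force passes 120 N, or if a joint passes its speed limit or range.

ROBOT

A 6-joint arm with a two-finger parallel gripper is mounted at the origin on the work surface. World frame = base frame: x ahead of the robot, y to its left, z up, the work surface at z = 0. Lengths are in m, angles in rad, forces in N, time in s.
With the tool pointing down it reaches from about 0.325 to 0.9 m from the base axis. Payload 6.1 kg.
Tool frame: the origin (TCP) lies midway between the tips of the shut fingers; the grasp point (between the pads) lies 19 mm behind it; z points along the fingers, y is the line along which they close (so a half turn about z gives the same grasp; the last joint's range is limited). The gripper opens to 85 mm and grips with 20 to 120 N. Pads are 22 mm wide; open, the fingers measure 114 mm over their backs; the gripper's body (76 mm by 85 mm) begins 54 mm behind the grasp point. The pads swing forward as they close: fully open they stand 13 mm farther back than shut.
Start: joints at [1.168, 0.22, 1.526, -0, 1.395, -0.126], TCP at [0.171, 0.601, 0.231] pointing down, gripper open.
Joint ranges: [-2.98, 2.98], [-0.91, 2.08], [0.09, 2.57], [-1.24, 4.39], [0.2, 2.65], [-2.68, 2.68]. Speed limits (rad/s): [2.57, 2.57, 3.01, 3.14, 3.14, 3.14].

INTERFACE

Orientations are given as a rotation vector (axis times angle).
In Python, from workcell import get_obs, snapshot, calibration, close_job, recognise, regions_of gives the robot as it stands.
- The arm moves only by the shell command python3 -m pendant 'ROWS' [FORCE]. ROWS is JSON, a list of rows, each an object with "translation": the shift along the tool's x, y, z in m, a list of three; "twist": the turn about the tool's z in degrees; "gripper": the finger opening in m, from 0 to 0.0854. In form: [{"translation": [x, y, z], "twist": twist, "gripper": gripper}, ...]. A call has 1 to 8 rows; each row is the pose to reach, as a shift and turn from the pose commanded when the call began, along the tool's axes at that moment; what a row does not reach only later rows make up. A row lasts 1/12 s, in which the tool goes at most 41.7 mm and 7.16 degrees, less where a joint would pass 70% of its speed; a pose out of reach is approached as far as the arm can. A call with a gripper value outside its range is refused whole. The fingers move at their own pace and stop on an object; FORCE is the grip in N (left out, the last holds). Time passes only in rows, so rows that repeat a pose let the fingers close. It gives the time, the measured TCP pose, the force, the opening and the grip force at its end, in the units of the state.
- get_obs(): the state, without advancing time (a new reading comes with each control period).
- snapshot(name): name is "side" or "top"; returns (picture, depth): 384x512x3 uint8, red, green, blue; 384x512 float32, m along the optical axis (not along the pixel's ray), 0 where there is no reading.
- calibration(name): a dict with "camera_matrix" (3x3 intrinsics, pixels), "R" (3x3) and "t" (3): a world point X has camera coordinates R X + t. Camera axes: x right, y down, z forward; pixel columns grow to the right and rows downward; lengths in m; the calibration is good to about 2 mm. A picture is of the moment at which its call begins. calibration takes no time and is no camera call.
- close_job(): hands the job in; it is judged then, once.
Trained networks look in the newest picture that a camera, given by its name, has taken for a name from the list of things; names that differ only in an ending like _2 or _b are one class to them, and where a whole thing is asked for, a point or a joint stands for the part that bears it (a point fixed in the world has none). Each returns a list of dicts, best first, with "p" (0 to 1); they miss things now and then, are a little off and sometimes report something else, mostly with a low value. They report only what shows in the picture. A call takes as long as a camera call.
- recognise(camera, label): "pixel" ([column, row] in pixels, amid what is visible of it).
- regions_of(camera, label): "mask" (384x512 bool, what is visible of it) and "pixel" ([column, row] in pixels, amid what is visible of it).
The state is a dict: "time": time; "joints": joint angles; "joint_velocities": joint speeds; "effort": joint torques, N m; "ee_pos": TCP position; "tool_rot": TCP orientation; "wrist_force": force on the tool from outside, world axes, zero at the start; "torque": the same for the moment, N m; "finger_gap": opening from 0.0 (shut) to 1.0 (fully open); "grip_force": force on a finger pad.
Only numpy, scipy, OpenCV 4.12 (cv2) and the standard library are available. Lean on these libraries where they do the work, as an engineer would, in place of code of your own. Each camera call takes 0.05 s, during which the arm holds its last target. There are 200 camera calls.

## Working session

There is one attempt and no reset: what is moved stays moved. The work goes in short steps, Python scripts to look and compute and a shell command to move; the robot and the scene stay as the last step left them, time stands still between calls to the robot, and variables do not carry over. Pictures are saved under pics/ and viewed, at most 10 in all, crops included, and the job is handed in when it is done.

```bash
mkdir -p pics; cat > h.py <<'E'
import numpy as np, cv2
from workcell import *
def w(cam,uv,d):
    c=calibration(cam);K=np.array(c["camera_matrix"]);R=np.array(c["R"]);t=np.array(c["t"])
    p=np.linalg.inv(K)@np.array([uv[0],uv[1],1.0])*d
    return R.T@(p-t)
def cloud(cam,dep):
    c=calibration(cam);K=np.array(c["camera_matrix"]);R=np.array(c["R"]);t=np.array(c["t"])
    v,u=np.mgrid[:384,:512]
    p=np.stack([(u-K[0,2])/K[0,0]*dep,(v-K[1,2])/K[1,1]*dep,dep],-1)
    P=(p-t)@R; P[dep==0]=np.nan
    return P
E
python3 - <<'E'
from h import *
np.set_printoptions(precision=4,suppress=True)
for c in("top","side"):
    im,d=snapshot(c);cv2.imwrite(f"pics/{c}0.png",im[...,::-1]);P=cloud(c,d);np.save(f"{c}0.npy",P)
    for l in("stand","lever_bar","box_floor","push_tab","ring_a"):
        for r in regions_of(c,l):
            m=r["mask"];q=P[m];q=q[~np.isnan(q[:,0])]
            print(c,l,round(r["p"],2),np.round(r["pixel"]),m.sum(),np.median(q,0) if len(q) else None,np.percentile(q,5,axis=0) if len(q) else "",np.percentile(q,95,axis=0)if len(q) else "")
o=get_obs();print(o["time"],o["ee_pos"],o["tool_rot"])
E
```

```text
top stand 0.92 [187. 204.] 4171 [0.5325 0.2085 0.1709] [0.4294 0.1165 0.0097] [0.5999 0.3037 0.1988]
top lever_bar 0.78 [179. 204.] 2299 [0.5347 0.233  0.1728] [0.4184 0.1247 0.1688] [0.5804 0.3028 0.2125]
top box_floor 0.82 [289. 213.] 2799 [ 0.5242 -0.0449  0.024 ] [ 0.4886 -0.1987  0.0166] [0.5681 0.0512 0.0718]
top push_tab 0.77 [287. 214.] 2721 [ 0.5244 -0.0437  0.0242] [ 0.4896 -0.1962  0.0168] [0.5681 0.0491 0.0718]
top ring_a 0.5 [172. 199.] 6 [0.5476 0.2455 0.1793] [0.5443 0.2436 0.1744] [0.5509 0.2479 0.1817]
side stand 0.7 [246. 284.] 12403 [0.5313 0.2104 0.17  ] [0.4319 0.1091 0.0105] [0.6054 0.3101 0.1936]
side lever_bar 0.79 [239. 294.] 5984 [0.5306 0.2401 0.1713] [0.4158 0.1324 0.169 ] [0.5798 0.3068 0.2088]
side box_floor 0.71 [285. 205.] 1764 [ 0.5139 -0.1089  0.0449] [ 0.4811 -0.1672  0.0164] [0.5591 0.0388 0.0908]
side push_tab 0.84 [283. 204.] 1677 [ 0.5138 -0.1099  0.0455] [ 0.4812 -0.1637  0.0166] [0.5589 0.0311 0.088 ]
side ring_a 0.55 [231. 294.] 179 [0.5423 0.2396 0.1773] [0.5304 0.2258 0.1712] [0.5522 0.249  0.1802]
side ring_a 0.44 [224. 321.] 194 [0.5416 0.2816 0.1779] [0.5297 0.267  0.1708] [0.5522 0.2898 0.1804]
0.6 [0.1708 0.6012 0.2313] [0.4334 3.1115 0.    ]
```

View pics/top0.png

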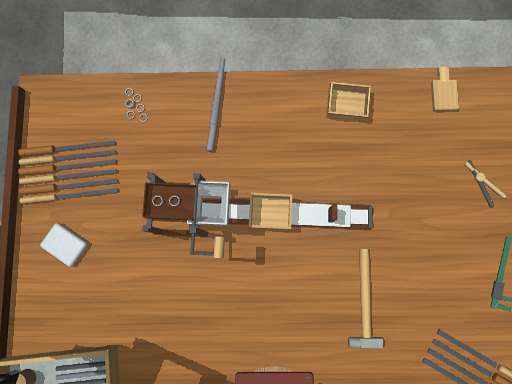

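View pics/side0.png

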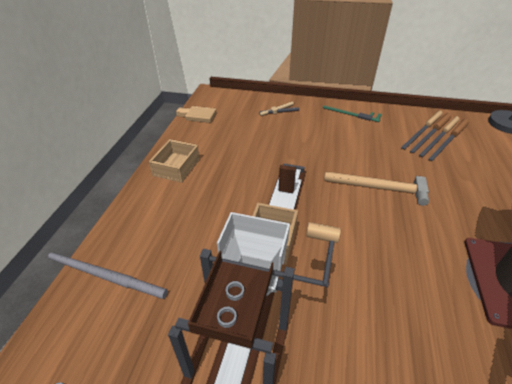

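The top picture shows tray and rings at (145-195, 200), hopper (213,203), lever bar (219,247), rail box (271,211) and push tab (333,213). The loose box is at (350,100). The side view agrees: tab (288,178), bar (323,232), hopper (255,240).

```bash
python3 - <<'E'
from h import *
np.set_printoptions(precision=4,suppress=True)
T=np.load("top0.npy");S=np.load("side0.npy")
def sel(P,u0,u1,v0,v1,z0,z1):
    q=P[v0:v1,u0:u1].reshape(-1,3);q=q[~np.isnan(q[:,0])];return q[(q[:,2]>z0)&(q[:,2]<z1)]
def rect(n,q):
    r=cv2.minAreaRect((q[:,:2]*1000).astype(np.float32));print(n,len(q),"med",np.median(q,0),"rect",r)
for n,P,b in(("T",T,(320,345,198,226)),("S",S,(272,305,155,200))):rect(n+" tab",sel(P,*b,.088,.105))
for n,P,b in(("T",T,(240,300,185,235)),("S",S,(240,305,195,250))):rect(n+" box rim",sel(P,*b,.062,.078))
for n,P,b in(("T",T,(194,235,178,226)),("S",S,(205,300,205,290))):rect(n+" hopper rim",sel(P,*b,.187,.2))
for n,P,b in(("T",T,(210,228,232,262)),("S",S,(303,345,220,245))):
    q=sel(P,*b,.195,.225);rect(n+" bar",q);print(q[:,2].max())
for n,P,b in(("T",T,(140,200,178,230)),("S",S,(180,275,255,340))):rect(n+" tray",sel(P,*b,.166,.2))
rect("T rail",sel(T,225,380,195,235,.008,.03))
E
```

```text
T tab 85 med [ 0.5168 -0.1596  0.0967] rect ((518.5285034179688, -159.31268310546875), (12.562740325927734, 38.64392852783203), 88.25419616699219)
S tab 94 med [ 0.5154 -0.1558  0.0947] rect ((516.1461791992188, -158.21514892578125), (14.537764549255371, 39.354671478271484), 86.08845520019531)
T box rim 359 med [0.5267 0.0051 0.0691] rect ((528.3622436523438, 4.246421813964844), (111.7616958618164, 92.51287078857422), 87.06326293945312)
S box rim 299 med [ 0.5002 -0.0427  0.0676] rect ((525.4022216796875, 4.042835235595703), (113.80535888671875, 92.01768493652344), 86.59730529785156)
T hopper rim 154 med [0.5373 0.1153 0.1936] rect ((535.871337890625, 146.06668090820312), (82.13304138183594, 101.33120727539062), 86.89302062988281)
S hopper rim 572 med [0.546  0.1443 0.1918] rect ((535.6485595703125, 179.95181274414062), (150.14183044433594, 101.0558853149414), 86.66942596435547)
T bar 232 med [0.4272 0.1243 0.2126] rect ((428.8861083984375, 128.7902374267578), (32.254337310791016, 48.33780288696289), 87.32652282714844)
0.2180890031257054
S bar 515 med [0.4269 0.1331 0.2103] rect ((427.6658020019531, 128.59104919433594), (24.468507766723633, 50.386138916015625), 81.4462661743164)
0.21521089921522024
T tray 2046 med [0.5417 0.2463 0.1724] rect ((537.0884399414062, 239.81378173828125), (137.4939727783203, 124.32460021972656), 88.34577941894531)
S tray 5194 med [0.5442 0.2526 0.1711] rect ((551.7841796875, 244.4416046142578), (127.80806732177734, 117.27566528320312), 88.52357482910156)
T rail 2879 med [ 0.5232 -0.0672  0.0204] rect ((521.2564086914062, -76.47781372070312), (394.5193176269531, 86.71431732177734), 86.97335815429688)
```

```bash
python3 - <<'E'
from h import *
np.set_printoptions(precision=4,suppress=True)
T=np.load("top0.npy");S=np.load("side0.npy")
ey=np.array([.055,.9985]);ex=np.array([.9985,-.055])
for n,P in(("T",T),("S",S)):
    q=P.reshape(-1,3);q=q[~np.isnan(q[:,0])];q=q[(q[:,2]>.186)&(q[:,2]<.2)]
    a=(q[:,:2]-[.5359,.15])@ex;b=(q[:,:2]-[.5359,.15])@ey
    m=(abs(a)<.06)&(b>-.08)&(b<.09)
    print(n,np.percentile(a[m],[1,99]),np.histogram(b[m],np.arange(-.06,.09,.005)))
E
python3 -m pendant '[{"translation":[0,0,-0.04],"twist":-7,"gripper":0.085},{"translation":[0,0,-0.08],"twist":-12.6,"gripper":0.085},{"translation":[-0.541,-0.6365,-0.08],"twist":-12.6,"gripper":0.085},{"translation":[-0.541,-0.6365,-0.08],"twist":-12.6,"gripper":0.085},{"translation":[-0.541,-0.6365,-0.08],"twist":-12.6,"gripper":0.085},{"translation":[-0.541,-0.6365,-0.08],"twist":-12.6,"gripper":0.085},{"translation":[-0.541,-0.6365,-0.08],"twist":-12.6,"gripper":0.085},{"translation":[-0.541,-0.6365,-0.08],"twist":-12.6,"gripper":0.085}]'; python3 -c "
from workcell import *
o=get_obs();print(o['tool_rot'],o['ee_pos'])"
```

```text
T [-0.0504  0.0507] (array([ 0,  0,  0, 70,  9,  8,  8,  6,  6,  6,  5,  6,  4,  7,  8,  9,  6,
        0,  0,  6,  7,  7, 10,  5,  7,  6,  6,  7,  7]), array([-0.06 , -0.055, -0.05 , -0.045, -0.04 , -0.035, -0.03 , -0.025,
       -0.02 , -0.015, -0.01 , -0.005, -0.   ,  0.005,  0.01 ,  0.015,
        0.02 ,  0.025,  0.03 ,  0.035,  0.04 ,  0.045,  0.05 ,  0.055,
        0.06 ,  0.065,  0.07 ,  0.075,  0.08 ,  0.085]))
S [-0.0524  0.0483] (array([  0,   0,   1, 228,  15,  13,  13,  12,  11,  18,  11,  15,  13,
        17,  12,  15,  19,   2,   0,  11,  16,  16,  18,  17,  19,  18,
        19,  19,  21]), array([-0.06 , -0.055, -0.05 , -0.045, -0.04 , -0.035, -0.03 , -0.025,
       -0.02 , -0.015, -0.01 , -0.005, -0.   ,  0.005,  0.01 ,  0.015,
        0.02 ,  0.025,  0.03 ,  0.035,  0.04 ,  0.045,  0.05 ,  0.055,
        0.06 ,  0.065,  0.07 ,  0.075,  0.08 ,  0.085]))
time: 1.27
ee_pos: [0.2748, 0.372, 0.3115]
tool_rot: [0.088, 3.14, 0.001]
wrist_force: [1.3, -0.3, 0.5]
finger_gap: 0.995
grip_force: 0.0
[8.82182769e-02 3.13965898e+00 7.19513955e-04] [0.27476754 0.37198892 0.31145887]
```

```bash
python3 -m pendant '[{"translation":[-0.2715,-0.5166,0],"twist":0,"gripper":0.085},{"translation":[-0.2715,-0.5166,0],"twist":0,"gripper":0.085},{"translation":[-0.2715,-0.5166,0],"twist":0,"gripper":0.085},{"translation":[-0.2715,-0.5166,0],"twist":0,"gripper":0.085},{"translation":[-0.2715,-0.5166,0],"twist":0,"gripper":0.085},{"translation":[-0.2715,-0.5166,0],"twist":0,"gripper":0.085},{"translation":[-0.2715,-0.5166,0],"twist":0,"gripper":0.085},{"translation":[-0.2715,-0.5166,0],"twist":0,"gripper":0.085}]'
```

```text
time: 1.93
ee_pos: [0.4129, 0.0683, 0.3118]
tool_rot: [0.089, 3.139, 0.0]
wrist_force: [1.1, 0.2, 0.4]
finger_gap: 0.994
grip_force: 0.0
```

```bash
python3 -m pendant '[{"translation":[-0.117,-0.221,0],"twist":0,"gripper":0.085},{"translation":[-0.117,-0.221,0],"twist":0,"gripper":0.085},{"translation":[-0.117,-0.221,0],"twist":0,"gripper":0.085},{"translation":[-0.117,-0.221,0],"twist":0,"gripper":0.085},{"translation":[-0.117,-0.221,0.04],"twist":0,"gripper":0.085},{"translation":[-0.117,-0.221,0.08],"twist":0,"gripper":0.085},{"translation":[-0.117,-0.221,0.12],"twist":0,"gripper":0.085},{"translation":[-0.117,-0.221,0.12],"twist":0,"gripper":0.085}]'
```

```text
time: 2.6
ee_pos: [0.5163, -0.1587, 0.1884]
tool_rot: [-0.093, -3.139, -0.001]
wrist_force: [-0.3, 0.2, -0.5]
finger_gap: 0.998
grip_force: 0.0
```

```bash
python3 -m pendant '[{"translation":[0,0,0.04],"twist":0,"gripper":0.085},{"translation":[0,0,0.08],"twist":0,"gripper":0.085},{"translation":[0,0,0.115],"twist":0,"gripper":0.06},{"translation":[0,0,0.115],"twist":0,"gripper":0.03},{"translation":[0,0,0.115],"twist":0,"gripper":0.008},{"translation":[0,0,0.115],"twist":0,"gripper":0.008},{"translation":[0,0,0.115],"twist":0,"gripper":0.008},{"translation":[0,0,0.115],"twist":0,"gripper":0.008}]' 30
```

```text
time: 3.27
ee_pos: [0.5192, -0.1582, 0.0798]
tool_rot: [0.089, 3.135, -0.005]
wrist_force: [-1.3, -0.0, 9.1]
finger_gap: 0.153
grip_force: 32.9
```

```bash
python3 -m pendant '[{"translation":[0,0,0],"twist":0,"gripper":0.008},{"translation":[0,0,0],"twist":0,"gripper":0.008}]'
```

```text
time: 3.43
ee_pos: [0.5192, -0.1582, 0.0799]
tool_rot: [0.089, 3.135, -0.004]
wrist_force: [-1.6, -1.2, 5.9]
finger_gap: 0.157
grip_force: 32.3
```

```bash
python3 -m pendant '[{"translation":[0,0.01,0],"twist":0,"gripper":0.008},{"translation":[0,0.03,0],"twist":0,"gripper":0.008},{"translation":[0,0.055,0],"twist":0,"gripper":0.008},{"translation":[0,0.08,0],"twist":0,"gripper":0.008},{"translation":[0,0.105,0],"twist":0,"gripper":0.008},{"translation":[0,0.125,0],"twist":0,"gripper":0.008},{"translation":[0,0.142,0],"twist":0,"gripper":0.008},{"translation":[0,0.15,0],"twist":0,"gripper":0.008}]'; python3 -m pendant '[{"translation":[0,0,0],"twist":0,"gripper":0.008},{"translation":[0,0,0],"twist":0,"gripper":0.008}]'
python3 - <<'E'
from h import *
for c in("top","side"):
    im,d=snapshot(c);cv2.imwrite(f"pics/{c}1.png",im[...,::-1]);P=cloud(c,d);np.save(f"{c}1.npy",P)
ey=np.array([.055,.9985]);ex=np.array([.9985,-.055])
for n in("top","side"):
  P=np.load(n+"1.npy");q=P.reshape(-1,3);q=q[~np.isnan(q[:,0])]
  a=(q[:,:2]-[.5359,.1547])@ex;b=(q[:,:2]-[.5359,.1547])@ey
  m=(abs(a)<.06)&(abs(b)<.12)&(q[:,2]>.062)&(q[:,2]<.076)
  print(n,m.sum(),np.percentile(a[m],[1,99]),np.percentile(b[m],[1,99]),np.histogram(b[m],np.arange(-.1,.1,.01))[0])
E
```

```text
time: 4.1
ee_pos: [0.5275, -0.0059, 0.0798]
tool_rot: [0.086, 3.135, -0.002]
wrist_force: [-3.3, -2.6, 8.7]
finger_gap: 0.155
grip_force: 32.7
time: 4.27
ee_pos: [0.5275, -0.0062, 0.0798]
tool_rot: [0.087, 3.135, 0.0]
wrist_force: [-2.7, 1.9, 9.0]
finger_gap: 0.159
grip_force: 32.8
top 120 [-0.04557293  0.04537146] [-0.05175914  0.05294753] [ 0  0  0  0 29 71  2  0  2  4  4  3  2  1  0  2  0  0  0]
side 174 [-0.04770968 -0.03137014] [-0.0492562   0.06099607] [ 0  0  0  0  2 11  2  5  0  0 11 20 21 20 21 44 17  0  0]
```

View pics/top1.png

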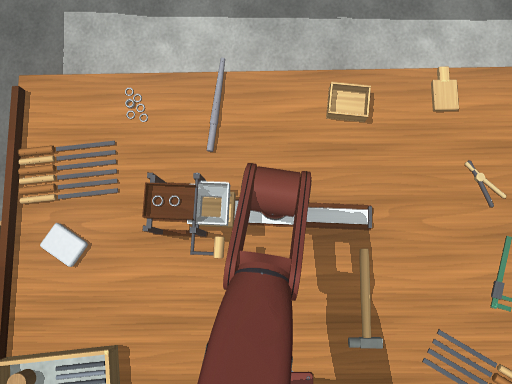

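```bash
python3 - <<'E'
from h import *
ey=np.array([.055,.9985]);ex=np.array([.9985,-.055])
for n in("top0","side0","top1","side1"):
  P=np.load(n+".npy");q=P.reshape(-1,3);q=q[~np.isnan(q[:,0])]
  a=(q[:,:2]-[.5359,.15])@ex;b=(q[:,:2]-[.5359,.15])@ey
  m=(abs(a)<.035)&(abs(b+.046)<.012)&(q[:,2]>.186)&(q[:,2]<.2)
  print(n,"hopper -y edge",np.round(np.sort(b[m])[[0,3,10,-10,-3,-1]]*1e3,1))
  if n[-1]=="1":
    for s in(-1,1):
      m=(abs(a)<.05)&(abs(b-s*.056)<.016)&(q[:,2]>.062)&(q[:,2]<.076)
      print(" box edge",s,m.sum(),np.round(np.sort(b[m])[[0,3,10,-10,-3,-1]]*1e3,1))
im=cv2.imread("pics/top1.png")[165:245,180:260];t=cv2.resize(im,None,fx=5,fy=5,interpolation=cv2.INTER_NEAREST)
im=cv2.imread("pics/side1.png")[190:390,160:360];s=cv2.resize(im,(400,400),interpolation=cv2.INTER_NEAREST)
cv2.imwrite("pics/c1.png",np.hstack([t,s]))
E
```

```text
top0 hopper -y edge [-45.  -44.6 -44.3 -42.4 -41.7 -41.5]
side0 hopper -y edge [-45.2 -44.5 -43.9 -40.4 -40.  -39.8]
top1 hopper -y edge [-44.7 -44.6 -44.4 -42.3 -41.8 -41.4]
 box edge -1 88 [-47.3 -46.9 -46.7 -41.6 -41.3 -41. ]Traceback (most recent call last):
  File "<stdin>", line 11, in <module>
IndexError: index 3 is out of bounds for axis 0 with size 3
```

The box is visible through the hopper at (212,205), about 5 mm past centre going by the edges in both cameras, so I'll pull it back 5 mm and release.

```bash
python3 -m pendant '[{"translation":[0,-0.003,0],"twist":0,"gripper":0.008},{"translation":[0,-0.005,0],"twist":0,"gripper":0.008},{"translation":[0,-0.005,0],"twist":0,"gripper":0.008},{"translation":[0,-0.005,0],"twist":0,"gripper":0.008}]'; python3 - <<'E'
from h import *
ey=np.array([.055,.9985]);ex=np.array([.9985,-.055])
for n in("top","side"):
  im,d=snapshot(n);P=cloud(n,d);q=P.reshape(-1,3);q=q[~np.isnan(q[:,0])]
  a=(q[:,:2]-[.5359,.15])@ex;b=(q[:,:2]-[.5359,.15])@ey
  for s in(-1,1):
      m=(abs(a)<.05)&(abs(b-s*.056)<.016)&(q[:,2]>.062)&(q[:,2]<.076)
      print(n,s,m.sum(),np.round(np.percentile(b[m],[2,98])*1e3,1) if m.sum() else "")
E
```

```text
time: 4.7
ee_pos: [0.5271, -0.0122, 0.0798]
tool_rot: [0.089, 3.135, -0.001]
wrist_force: [-2.3, 0.6, 8.6]
finger_gap: 0.156
grip_force: 32.8
top -1 100 [-53.2 -41.7]
top 1 0 
side -1 16 [-52.9 -40.4]
side 1 80 [40.6 60.1]
```

```bash
python3 -m pendant '[{"translation":[0,0,0],"twist":0,"gripper":0.06},{"translation":[0,0,0],"twist":0,"gripper":0.06},{"translation":[0,0,0],"twist":0,"gripper":0.06},{"translation":[0,0,-0.03],"twist":0,"gripper":0.06},{"translation":[0,0,-0.07],"twist":0,"gripper":0.06},{"translation":[0,0,-0.11],"twist":0,"gripper":0.03},{"translation":[0,0,-0.15],"twist":0,"gripper":0},{"translation":[0,0,-0.19],"twist":0,"gripper":0}]'
```

```text
time: 5.47
ee_pos: [0.5246, -0.0121, 0.2683]
tool_rot: [0.089, 3.14, 0.0]
wrist_force: [1.5, 0.3, 0.2]
finger_gap: 0.283
grip_force: 0.0
```

```bash
python3 -m pendant '[{"translation":[0.1,0,0],"twist":0,"gripper":0},{"translation":[0.1,0,0],"twist":0,"gripper":0},{"translation":[0.106,0.02,0],"twist":0,"gripper":0},{"translation":[0.108,0.06,0],"twist":0,"gripper":0},{"translation":[0.108,0.1,0],"twist":0,"gripper":0},{"translation":[0.108,0.132,0],"twist":0,"gripper":0},{"translation":[0.108,0.132,0],"twist":0,"gripper":0},{"translation":[0.108,0.132,0],"twist":0,"gripper":0}]'; python3 - <<'E'
from h import *
P={}
for n in("top","side"):
    im,d=snapshot(n);cv2.imwrite(f"pics/{n}2.png",im[...,::-1]);P[n]=cloud(n,d)
ey=np.array([.055,.9985])
q=P["top"].reshape(-1,3);q=q[~np.isnan(q[:,0])];b=(q[:,:2]-[.5359,.1542])@ey;a=(q[:,:2]-[.5359,.1542])@[.9985,-.055]
m=(abs(a)<.025)&(b<-.1)&(b>-.25)&(q[:,2]>.09)&(q[:,2]<.105);print("tab",m.sum(),np.percentile(b[m],[3,97]) if m.any() else "")
m=(abs(a)<.05)&(b<-.045)&(b>-.07)&(q[:,2]>.062)&(q[:,2]<.076);print("box edge",m.sum(),np.percentile(b[m],[3,97]) if m.any() else "")
E
```

```text
time: 6.13
ee_pos: [0.4243, 0.1271, 0.2664]
tool_rot: [0.083, 3.14, -0.0]
wrist_force: [-0.4, -0.1, 0.2]
finger_gap: -0.002
grip_force: 0.0
tab 85 [-0.17285437 -0.15981306]
box edge 100 [-0.05728608 -0.04643215]
```

View pics/side2.png

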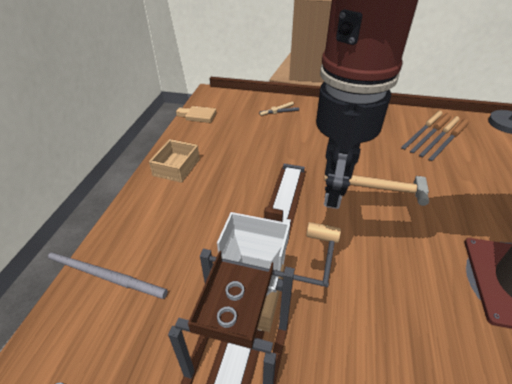

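The box is within about 1 mm of centre, and the rings are still in the tray at (234,290) and (227,316). The shut fingers (335,205) stand above the bar (323,232), so I press.

```bash
python3 -m pendant '[{"translation":[0,0,0.03],"twist":0,"gripper":0},{"translation":[0,0,0.05],"twist":0,"gripper":0},{"translation":[0,0,0.065],"twist":0,"gripper":0},{"translation":[0,0,0.078],"twist":0,"gripper":0},{"translation":[0,0,0.09],"twist":0,"gripper":0},{"translation":[0,0,0.102],"twist":0,"gripper":0},{"translation":[0,0,0.114],"twist":0,"gripper":0},{"translation":[0,0,0.12],"twist":0,"gripper":0}]'
```

```text
time: 6.9
ee_pos: [0.4249, 0.1246, 0.1456]
tool_rot: [-0.094, -3.14, -0.001]
wrist_force: [0.4, 1.7, 4.3]
finger_gap: -0.003
grip_force: 1.7
```

```bash
for i in 1 2; do python3 -m pendant '[{"translation":[0,0,0],"twist":0,"gripper":0},{"translation":[0,0,0],"twist":0,"gripper":0},{"translation":[0,0,0],"twist":0,"gripper":0},{"translation":[0,0,0],"twist":0,"gripper":0},{"translation":[0,0,0],"twist":0,"gripper":0},{"translation":[0,0,0],"twist":0,"gripper":0},{"translation":[0,0,0],"twist":0,"gripper":0},{"translation":[0,0,0],"twist":0,"gripper":0}]'; done; python3 - <<'E'
from h import *
ims=[]
for n in("top","side"):
    im,d=snapshot(n);ims.append(im[...,::-1]);print(n,[(round(r["p"],2),r["pixel"]) for r in recognise(n,"ring_a")])
t=cv2.resize(ims[0][160:260,140:240],(400,400),interpolation=1);s=cv2.resize(ims[1][190:390,160:360],(400,400),interpolation=1)
cv2.imwrite("pics/c3.png",np.hstack([t,s]))
E
```

```text
time: 7.57
ee_pos: [0.425, 0.1258, 0.1466]
tool_rot: [0.089, 3.139, 0.0]
wrist_force: [0.5, -0.1, 0.8]
finger_gap: 0.002
grip_force: 0.6
time: 8.23
ee_pos: [0.4248, 0.1258, 0.1464]
tool_rot: [0.089, 3.14, 0.0]
wrist_force: [0.5, 1.2, 1.9]
finger_gap: -0.005
grip_force: 0.9
top []
side [(0.41, [250.9, 304.2])]
```

View pics/c3.png

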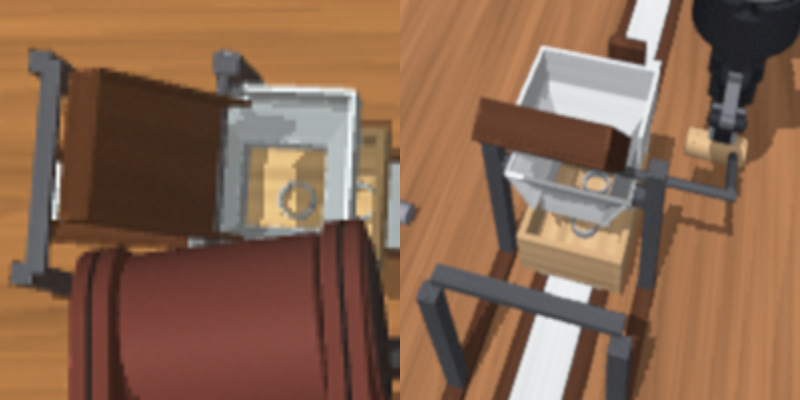

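The tray is tipped. One ring shows in the box through the spout (crop 298,200) and another beside the hopper edge (365,200); the side view also shows two. I'll lift off gently and check.

```bash
python3 -m pendant '[{"translation":[0,0,-0.012],"twist":0,"gripper":0},{"translation":[0,0,-0.024],"twist":0,"gripper":0},{"translation":[0,0,-0.036],"twist":0,"gripper":0},{"translation":[0,0,-0.048],"twist":0,"gripper":0},{"translation":[0,0,-0.06],"twist":0,"gripper":0},{"translation":[0,0,-0.075],"twist":0,"gripper":0},{"translation":[0,0,-0.1],"twist":0,"gripper":0},{"translation":[0,0,-0.14],"twist":0,"gripper":0}]'
python3 -m pendant '[{"translation":[0.03,-0.03,0],"twist":0,"gripper":0},{"translation":[0.05,-0.06,0],"twist":0,"gripper":0},{"translation":[0.05,-0.1,0],"twist":0,"gripper":0},{"translation":[0.05,-0.14,0],"twist":0,"gripper":0},{"translation":[0.05,-0.18,0],"twist":0,"gripper":0},{"translation":[0.05,-0.2,0],"twist":0,"gripper":0},{"translation":[0.05,-0.2,0],"twist":0,"gripper":0},{"translation":[0.05,-0.2,0],"twist":0,"gripper":0}]'
python3 - <<'E'
from h import *
ims=[]
for n in("top","side"):
    im,d=snapshot(n);ims.append(im[...,::-1]);P=cloud(n,d)
    for r in regions_of(n,"ring_a"):print(n,round(r["p"],2),r["pixel"],np.nanmedian(P[r["mask"]],0))
    q=P.reshape(-1,3);q=q[~np.isnan(q[:,0])];r=q[:,:2]-[.5359,.1542];a=r@[.9985,-.055];b=r@[.055,.9985]
    for s in (-1,1):
        m=(abs(a)<.05)&(abs(b-s*.056)<.01)&(q[:,2]>.062)&(q[:,2]<.076);print(n,s,m.sum(),np.percentile(b[m],[3,97]) if m.any() else "")
t=cv2.resize(ims[0][160:260,140:240],(400,400),interpolation=1);s=cv2.resize(ims[1][190:390,160:360],(400,400),interpolation=1)
cv2.imwrite("pics/c4.png",np.hstack([t,s]))
E
```

```text
time: 9.1
ee_pos: [0.4221, 0.1254, 0.2835]
tool_rot: [-0.089, -3.132, 0.002]
wrist_force: [0.6, 0.4, -0.0]
finger_gap: -0.0
grip_force: 0.0
time: 9.77
ee_pos: [0.3629, -0.0718, 0.2861]
tool_rot: [-0.095, -3.139, -0.001]
wrist_force: [0.1, -0.0, 1.1]
finger_gap: -0.002
grip_force: 0.0
top -1 101 [-0.05730898 -0.04638553]
top 1 0 
side -1 12 [-0.05651368 -0.04727735]
side 1 58 [0.04754436 0.05551519]
```

View pics/c4.png

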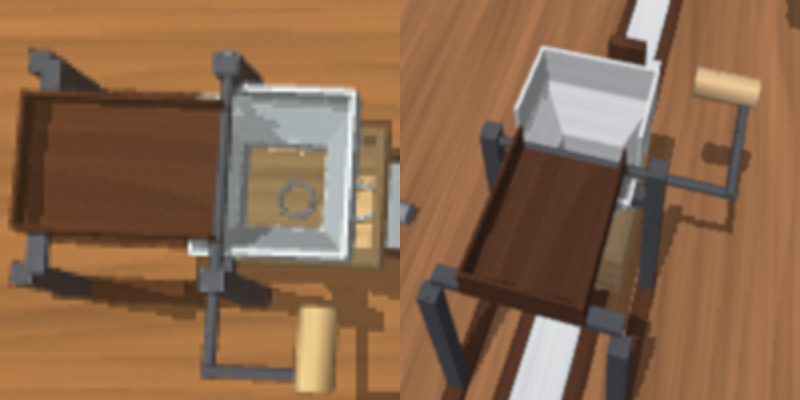

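The tray is empty. One ring lies in the box below the spout (crop 298,200), the other just past the hopper edge (363,203). I'll check its height before handing in.

```bash
python3 - <<'E'
from h import *
np.set_printoptions(precision=3,suppress=True)
im,d=snapshot("top");P=cloud("top",d)
print((P[205:217,227:240,2]*1000).round())
print((P[203:217,207:222,2]*1000).round())
E
```

```text
[[191. 173.  31.  26.  30.  29.  25.  74.  69.  50.  19.  23.  19.]
 [195. 174.  36.  34.  35.  27.  69.  68.  72.  45.  18.  20.  20.]
 [ nan 174.  23.  26.  28.  36.  73.  69.  69.  43.  18.  17.  18.]
 [196. 173.  25.  24.  26.  26.  72.  74.  72.  41.  19.  19.  19.]
 [194. 167.  23.  22.  22.  27.  68.  68.  70.  38.  21.  16.  16.]
 [193. 167.  27.  28.  23.  25.  69.  67.  67.  40.  19.  20.  19.]
 [192. 167.  25.  25.  26.  26.  69.  68.  69.  41.  17.  22.  19.]
 [189. 167.  26.  29.  27.  25.  70.  70.  66.  36.  18.  16.  20.]
 [186. 166.  26.  27.  22.  32.  71.  72.  66.  34.  20.  19.  23.]
 [187. 161.  35.  37.  32.  30.  67.  69.  63.  33.  19.  20.  18.]
 [184. 163.  27.  27.  26.  27.  68.  69.  65.  30.  21.  18.  21.]
 [184. 162.  23.  27.  19.  22.  70.  70.  61.  33.  19.  21.  22.]]
[[ 24.  22.  29.  29.  23.  28.  24.  25.  28.  24.  27.  26.  26.  20.
  118.]
 [ 27.  22.  27.  27.  21.  nan  23.  22.  25.  31.  29.  29.  26.  28.
  114.]
 [ 26.  27.  26.  30.  25.  28.  31.  34.  26.  23.  17.  25.  22.  25.
  118.]
 [ 29.  23.  29.  30.  38.  34.  27.  31.  36.  37.  27.  24.  23.  26.
  120.]
 [ 27.  23.  27.  33.  37.  29.  27.  28.  25.  27.  32.  30.  25.  30.
  118.]
 [ 27.  28.  28.  38.  27.  24.  23.  20.  26.  24.  22.  30.  26.  27.
  120.]
 [ 28.  23.  28.  35.  20.  23.  25.  24.  20.  25.  28.  37.  28.  23.
  119.]
 [ 28.  29.  21.  30.  26.  28.  26.  nan  22.  27.  26.  35.  28.  26.
  120.]
 [ 23.  24.  23.  37.  29.  26.  27.  22.  25.  27.  25.  37.  30.  24.
  118.]
 [ 20.  24.  25.  36.  30.  28.  28.  27.  29.  22.  37.  26.  27.  29.
  117.]
 [ 25.  25.  27.  26.  30.  33.  26.  30.  34.  32.  28.  25.  20.  27.
  122.]
 [ 26.  27.  32.  25.  25.  28.  39.  31.  31.  27.  26.  28.  25.  22.
  119.]
 [ 26.  29.  23.  25.  26.  28.  26.  28.  24.  20.  19.  26.  23.  22.
  121.]
 [ 25.  26.  27.  24.  28.  27.  24.  24.  28.  23.  25.  24.  22.  30.
  121.]]
```

Both rings lie flat on the box floor (ring tops about 36 mm high, floor 26 mm).

```bash
python3 -c "
from workcell import *
print(close_job())"
```

```text
the job is handed in; nothing more can be done
None
```

The job is handed in: both rings lie flat in the box on the rail, which the cameras put within about 2 mm of centre under the spout; `close_job()` returned no verdict.

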